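# Pack brass blanks on the bench pin, slide it out to its line and hold it

## Robot

A 7-joint arm with a two-finger parallel gripper is mounted at the origin on the work surface. World frame = base frame: x ahead of the robot, y to its left, z up, the work surface at z = 0. Lengths are in mm, angles in rad, forces in N, time in s.
With the tool pointing down it reaches from about 400 to 875 mm from the base axis. Payload 4.4 kg.
Tool frame: the origin (TCP) lies midway between the tips of the shut fingers; the grasp point (between the pads) lies 19 mm behind it; z points along the fingers, y is the line along which they close (so a half turn about z gives the same grasp; the last joint's range is limited). The gripper opens to 85 mm and grips with 20 to 120 N. Pads are 22 mm wide; open, the fingers measure 114 mm over their backs; the gripper's body (76 mm by 85 mm) begins 54 mm behind the grasp point. The pads swing forward as they close: fully open they stand 13 mm farther back than shut.
Start: joints at [1.099, 0.628, 0.038, 1.517, -0.027, 0.996, -0.02], TCP at [256.618, -597.214, 231.313] pointing down, gripper open.
Joint ranges: [-3.06, 3.06], [-0.37, 2.12], [-1.25, 1.32], [0.18, 2.47], [-1.1, 4.24], [0.23, 1.98], [-2.94, 2.94]. Speed limits (rad/s): [2.57, 2.57, 3.14, 3.14, 3.14, 3.14, 3.14].

## Interface

Orientations are given as [roll, pitch, yaw] about the fixed x, y, z axes, in that order (R = Rz(yaw) Ry(pitch) Rx(roll)).
In Python, from cell import telemetry, eyes, ctrl, finder gives the robot as it stands.
- The arm moves only by the tool move_arm, never from a script. Its argument "steps" is a list of rows, each a list of 7 numbers: the turn, a rotation vector about the world's x, y, z in degrees, then the shift along the world's x, y, z in m, then the finger opening in m, from 0 to 0.0854. A call has 1 to 5 rows; each row shifts and turns the commanded pose from where the row before left it; what a row does not reach is not made up. A row lasts 1/10 s, in which the tool goes at most 50 mm and 8.59 degrees, less where a joint would pass 70% of its speed; a pose out of reach is approached as far as the arm can. A call with a gripper value outside its range is refused whole. The fingers move at their own pace and stop on an object; the grip force is fixed at half the most. Time passes only in rows, so rows that do not move let the fingers close. It gives the time, the measured TCP pose, the force, the opening and the grip force at its end, in the units of the state.
- telemetry.read_state(): the state, without advancing time (a new reading comes with each control period).
- eyes.get_image(name): name is "side" or "top"; returns (picture, depth): 480x640x3 uint8, blue, green, red; 480x640 float32, mm along the optical axis (not along the pixel's ray), 0 where there is no reading.
- eyes.calibration(name): a dict with "fx", "fy", "cx", "cy" (pixels), "distortion" ([k1, k2, p1, p2, k3] as OpenCV has them; the pictures are not rectified), "position" and "attitude" of the camera in the world. Camera axes: x right, y down, z forward; pixel columns grow to the right and rows downward; lengths in mm; the calibration is good to about 2 mm. A picture is of the moment at which its call begins. calibration takes no time and is no camera call.
- ctrl.finish_job(): hands the job in; it is judged then, once.
Trained networks look in the newest picture that a camera, given by its name, has taken for a name from the list of things; names that differ only in an ending like _2 or _b are one class to them, and where a whole thing is asked for, a point or a joint stands for the part that bears it (a point fixed in the world has none). Each returns a list of dicts, best first, with "confidence" (0 to 1); they miss things now and then, are a little off and sometimes report something else, mostly with a low value. They report only what shows in the picture. A call takes as long as a camera call. They do not tell look-alikes from the thing itself.
- finder.boxes_of(camera, name): "location" ([x, y, z] in mm, in the coordinates of the camera as it stood for that picture, good to about 4 mm: the middle of the surface that is visible of it).
- finder.cut_out(camera, name): "mask" (480x640 bool, what is visible of it).
- finder.pinpoint(camera, name): "location" ([x, y, z] in mm, in the coordinates of the camera as it stood for that picture, good to about 4 mm: a listed point, or the origin of a listed thing).
The state is a dict: "clock": time; "qpos": joint angles; "qd": joint speeds; "tau": joint torques, N m; "eef_pos": TCP position; "tool_rot": TCP orientation; "force": force on the tool from outside, world axes, zero at the start; "torque": the same for the moment, N m; "width": finger opening in mm; "gripper_force": force on a finger pad.
Only numpy, scipy, OpenCV 4.12 (cv2) and the standard library are available. Lean on these libraries where they do the work, as an engineer would, in place of code of your own. Each camera call takes 0.05 s, during which the arm holds its last target. There are 200 camera calls.

## Task

Get the bench pin ready for sawing two brass blanks as one pack: while the pin is still lying back on the steel-topped block, lay the loose brass blank squarely on top of the brass blank that already lies on the pin, and let go of it. Then take the pin by its plain tail and slide it straight out over the block's edge above the filings tray, the pack riding along undisturbed, until its white line lies right on that edge, square to it. Finish while still holding the tail down flat on the block with the gripper, so that the overhanging pin stays level and does not tip while I put the clamp on; leave everything else on the bench alone.

Things in the scene. Friction and masses are not known exactly. Their poses are not given: they have to be found in the camera images.
- block_edge (a point): Bench block: fixed beech box 250 x 200 x 80 mm with a bare steel top. Point: middle of its working edge, at the top, 80 mm above the bench. x points level outward over that edge (a filings tray 22 mm high stands below), y along the edge, z up; the top reaches 250 mm back from the edge and 100 mm to either side. Placed and turned differently every time.
- pin_mid (a point): Bench pin: loose brown hardwood board 260 x 56 x 18 mm, about 0.2 kg, lying flat on the block. Point: its centre, half-way up. x points along its length to the outer end, which has a V-notch 50 mm deep; the plain other end is the tail. It starts with up to 35 mm overhang, up to 0.1 rad askew. With the line on the edge it tips unless its tail is held down (about 7 N).
- pin_line (a point): The white line painted across the pin's top (z = +9 mm of pin_mid) and down its sides, 160 mm from the notched outer end, 100 mm from the tail end. This point is the middle of the line on the top face; axes as pin_mid.
- pin_tail (a point): A good place to grip the pin across its 56 mm width: on its centre line, half-way up, 60 mm tailward of the white line and 40 mm from the tail end; axes as pin_mid.
- lower_blank_mid (a point): Brass blank that already lies flat on the pin, over the root of the notch: a plate 70 x 36 x 8 mm, 0.17 kg. This point is its centre, half-way up; its x axis along the 70 mm length, roughly along the pin, z up.
- loose_blank_mid (a point): The loose brass blank, same yellow plate 70 x 36 x 8 mm, lying flat on the bench at the right. This point is its centre, half-way up; x along its 70 mm length, z up. It is gripped across its 36 mm width.
- silver_blank_mid (a point): A silver-coloured blank of the same size near the loose brass one; not part of the job, to be left alone. The two swap places at random. Point at its centre, half-way up.
- spray: Bystander: white bottle, 40 mm across, 135 mm tall; origin at the centre of its underside, as for the following.
- oil_a: Bystander: white oil bottle with green label, 32 mm across, 100 mm tall.
- oil_b: Bystander: white oil bottle with green cap, 32 mm across, 100 mm tall.
- mallet: Bystander: wooden mallet lying down, about 230 mm long, 38 mm high.
- clamp: Bystander: small blue screw clamp lying flat, about 150 x 85 x 20 mm.
- crook: Bystander: U-shaped brass tuning slide, about 125 x 75 x 18 mm.
Not all that is in view belongs to the job. What is shaped like the part that bears loose_blank_mid but blue or red is not meant.

How it is judged (in metres and radians):
On the way:
1. the loose brass blank lies squarely on the lower one, let go, with the pin still back on the block (its line at least 60 mm behind the edge) (x of loose_blank_mid in the frame of lower_blank_mid between -0.005 and 0.005 m and y of loose_blank_mid in the frame of lower_blank_mid between -0.005 and 0.005 m and z of loose_blank_mid in the frame of lower_blank_mid between 0.006 and 0.01 m and angle between the x axis of loose_blank_mid and the x axis of lower_blank_mid, either way round below 0.1 rad and x of lower_blank_mid in the frame of pin_mid between 0.055 and 0.085 m and y of lower_blank_mid in the frame of pin_mid between -0.015 and 0.015 m and z of lower_blank_mid in the frame of pin_mid between 0.01 and 0.016 m and angle between pin_mid's own z axis and vertical below 0.03 rad and z of pin_line in the frame of block_edge between 0.015 and 0.021 m and contact force between the fingers and loose_blank below 0.1 N and x of pin_line in the frame of block_edge below -0.06 m), for 0.2 s.
At the end, for the whole second after the job is handed in: White line within 5 mm of the edge (70 mm of its middle), pin square within 0.08 rad, level within 0.03 rad, resting on the block, its tail held by the fingers; blanks stacked within 5 mm and 0.1 rad, still on the pin within 15 mm of where they belong; fingers off the blanks (x of loose_blank_mid in the frame of lower_blank_mid between -0.005 and 0.005 m and y of loose_blank_mid in the frame of lower_blank_mid between -0.005 and 0.005 m and z of loose_blank_mid in the frame of lower_blank_mid between 0.006 and 0.01 m and angle between the x axis of loose_blank_mid and the x axis of lower_blank_mid, either way round below 0.1 rad and x of lower_blank_mid in the frame of pin_mid between 0.055 and 0.085 m and y of lower_blank_mid in the frame of pin_mid between -0.015 and 0.015 m and z of lower_blank_mid in the frame of pin_mid between 0.01 and 0.016 m and angle between pin_mid's own z axis and vertical below 0.03 rad and z of pin_line in the frame of block_edge between 0.015 and 0.021 m and x of pin_line in the frame of block_edge between -0.005 and 0.005 m and y of pin_line in the frame of block_edge between -0.07 and 0.07 m and angle between the x axis of pin_mid and the x axis of block_edge, either way round below 0.08 rad and contact force between the fingers and pin above 1 N and contact force between pin and block above 0.5 N and contact force between pin and tray below 0.1 N and contact force between the fingers and loose_blank below 0.1 N and contact force between the fingers and lower_blank below 0.1 N and x of the grasp point in the frame of pin_line below 0 m); the arm keeps its last pose, push and grip.
It fails at once if the pin tips (more than 0.12 rad) (angle between pin_mid's own z axis and vertical above 0.12 rad).
It fails at once if a bystander is moved by more than 20 mm (distance of any of silver_blank_mid, spray, oil_a, oil_b, mallet, clamp, crook from where it was at the start of the episode above 0.02 m).
It also fails if it takes over 58 s, if anything falls off the work surface, if the arm or the gripper's body presses on something with over 40 N, if the wrist force passes 120 N, or if a joint passes its speed limit or range.

## Working session

There is one attempt and no reset: what is moved stays moved. The work goes in short steps, Python scripts to look and compute and a tool call to move; the robot and the scene stay as the last step left them, time stands still between calls to the robot, and variables do not carry over. Pictures are saved under pics/ and viewed, at most 10 in all, crops included, and the job is handed in when it is done.

Besides the shell and the picture viewer there is one more tool, called after "Call:" as name(argument=value, ...) on one line, values as JSON. move_arm: Moves the arm, as the interface text tells. Its arguments: {"type":"object","properties":{"steps":{"type":"array"}},"required":["steps"]}

```bash
mkdir -p pics; ls; cat > h.py <<'E'
import numpy as np, cv2
from scipy.spatial.transform import Rotation as R
from cell import telemetry, eyes, ctrl, finder
def cam(n):
    c=eyes.calibration(n); K=np.array([[c['fx'],0,c['cx']],[0,c['fy'],c['cy']],[0,0,1]],float)
    a=np.array(c['attitude'],float)
    M=R.from_euler('xyz',a).as_matrix() if a.size==3 else a.reshape(3,3)
    return K,np.array(c['distortion'],float),M,np.array(c['position'],float)
def c2w(n,p):
    K,d,M,t=cam(n); return M@np.array(p,float)+t
def px2w(n,uv,z):
    "pixels (N,2) -> world on plane z"
    K,d,M,t=cam(n); u=cv2.undistortPoints(np.array(uv,float).reshape(-1,1,2),K,d).reshape(-1,2)
    r=np.c_[u,np.ones(len(u))]@M.T
    return t+r*((z-t[2])/r[:,2])[:,None]
def w2px(n,P):
    K,d,M,t=cam(n); return cv2.projectPoints((np.atleast_2d(P)-t)@M,np.zeros(3),np.zeros(3),K,d)[0].reshape(-1,2)
E
python3 - <<'E'
from h import *
for n in('top','side'):
    print(n,eyes.calibration(n))
    im,d=eyes.get_image(n); cv2.imwrite(f'pics/{n}0.png',im)
    for k in ['block_edge','pin_mid','pin_line','pin_tail','lower_blank_mid','loose_blank_mid','silver_blank_mid','spray','oil_a','mallet','clamp','crook']:
        for r in finder.pinpoint(n,k)[:3]:
            w=c2w(n,r['location']); print(n,k,round(r['confidence'],2),w.round(0),w2px(n,w)[0].round(0))
s=telemetry.read_state();print(s['clock'],s['eef_pos'],s['tool_rot'],s['force'],s['width'])
E
```

```text
pics
top {'fx': 601.8507076075844, 'fy': 601.8507076075844, 'cx': 323.5683368924306, 'cy': 240.43061142890627, 'distortion': array([-0.17652494,  0.        ,  0.        ,  0.        ,  0.        ]), 'position': array([ 383.07591961,  -72.3114728 , 1397.19352628]), 'attitude': array([-3.02131609e+00,  9.79026485e-04, -1.58422591e+00])}
top block_edge 0.89 [552.  -9.  83.] [294. 236.]
top pin_mid 0.79 [555. 118.  87.] [237. 235.]
top pin_tail 0.65 [558. 208.  96.] [196. 234.]
top lower_blank_mid 0.78 [565.  49. 103.] [267. 229.]
top loose_blank_mid 0.96 [ 279. -427.    4.] [477. 355.]
top loose_blank_mid 0.77 [ 452. -433.    6.] [478. 280.]
top loose_blank_mid 0.76 [ 549. -343.    5.] [439. 240.]
top silver_blank_mid 0.93 [ 458. -336.    4.] [437. 279.]
top silver_blank_mid 0.5 [761. 220.  -5.] [201. 156.]
top spray 0.61 [752. 290.  -3.] [172. 161.]
top oil_a 0.76 [754. 152.   1.] [228. 158.]
top oil_a 0.72 [759. 217.  -4.] [202. 157.]
top mallet 0.75 [558. 208.  95.] [196. 234.]
top mallet 0.74 [ 793. -117.    0.] [341. 140.]
top mallet 0.23 [558. 120.  86.] [236. 234.]
top clamp 0.62
[... 751 characters left out ...]
loose_blank_mid 0.66 [ 550. -336.    0.] [351. 226.]
side loose_blank_mid 0.61 [562.  48. 103.] [286. 270.]
side loose_blank_mid 0.6 [ 272. -426.    3.] [453. 233.]
side silver_blank_mid 0.8 [ 460. -336.    1.] [381. 234.]
side spray 0.83 [751. 292.  -0.] [158. 347.]
side spray 0.71 [560.  50. 100.] [287. 272.]
side oil_a 0.84 [759. 154.  -2.] [192. 308.]
side oil_a 0.66 [766. 224.  -2.] [171. 326.]
side oil_a 0.26 [ 758. -243.   -4.] [272. 226.]
side mallet 0.8 [ 795. -122.    2.] [239. 243.]
side clamp 0.78 [ 762. -243.   -5.] [271. 226.]
1.3 [ 256.64533803 -597.19313547  231.32442505] [-3.14158747e+00 -6.17822894e-05  4.05803531e-01] [-0.35891513 -0.8468365   0.53737786] 85.32610298355802
```

View pics/top0.png

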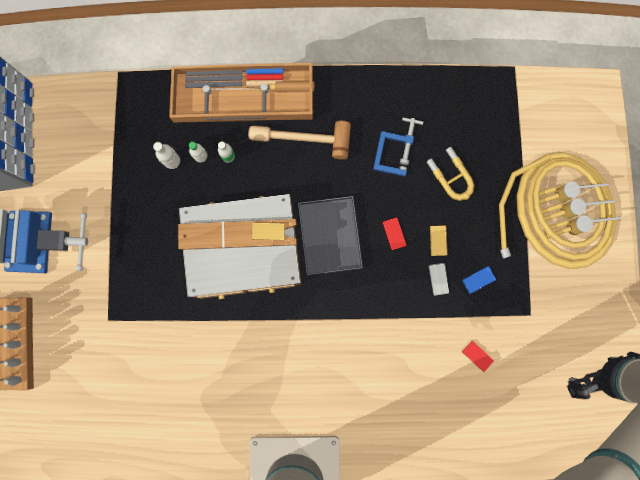

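```bash
python3 - <<'E'
import cv2,numpy as np
im=cv2.imread('pics/top0.png')
a=cv2.resize(im[180:290,160:320],(800,550),interpolation=cv2.INTER_CUBIC);cv2.imwrite('pics/pin0.png',a)
b=cv2.resize(im[215:395,390:550],(640,600)[:2],interpolation=cv2.INTER_CUBIC);b=cv2.resize(im[220:380,400:520],(450,600),interpolation=cv2.INTER_CUBIC);cv2.imwrite('pics/bl0.png',b)
E
```

```text
(no output)
```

View pics/bl0.png

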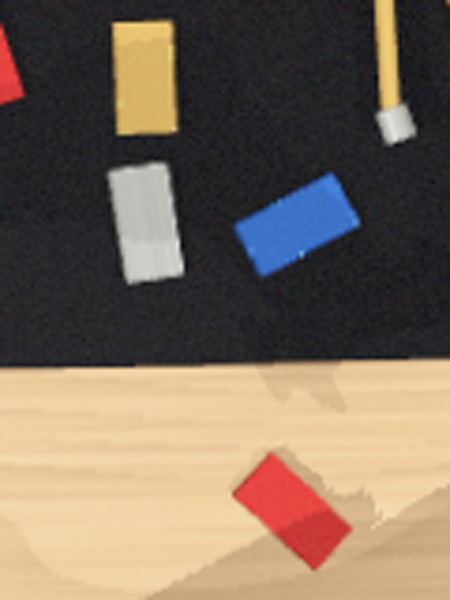

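View pics/pin0.png

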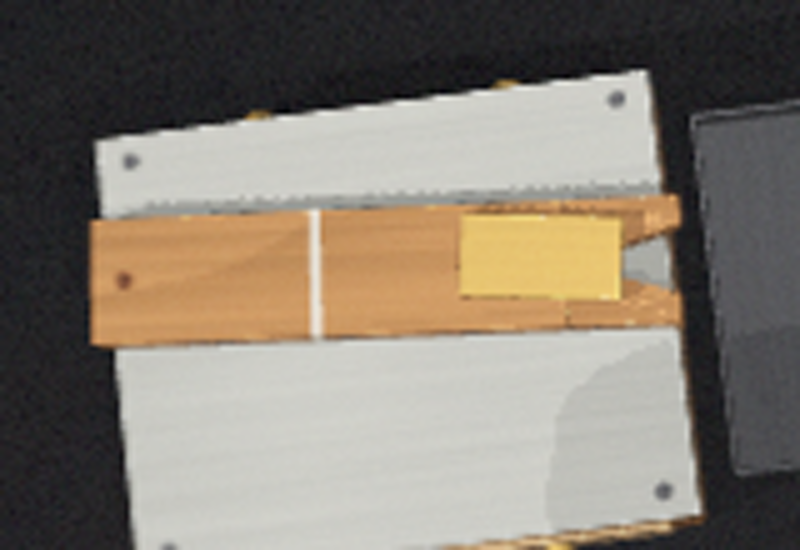

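The brass candidates are the loose brass blank (439,240), silver (439,279), blue (479,279), red (395,233) and (478,355), and the lower blank already on the pin (268,231). I choose (439,240): it is yellow and lies on the bench at the right, and the crop confirms it. The pin crop shows the line at about (223,235), the tail at the left end, and the block's working edge running from about (290,194) to (300,283).

```bash
cat >> h.py <<'E'
def rect(n,mask,z):
    c,_=cv2.findContours(mask.astype(np.uint8),cv2.RETR_EXTERNAL,cv2.CHAIN_APPROX_NONE); c=max(c,key=cv2.contourArea).reshape(-1,2)
    P=px2w(n,c,z)[:,:2]; (cx,cy),(w,h),a=cv2.minAreaRect(P.astype(np.float32))
    m=px2w(n,np.argwhere(mask)[:,::-1],z)[:,:2]
    cv_=np.cov(m.T); ev,V=np.linalg.eigh(cv_); v=V[:,1]
    return dict(mean=m.mean(0).round(1),rectc=np.round([cx,cy],1),wh=np.round([w,h],1),pca=round(float(np.degrees(np.arctan2(v[1],v[0])))%180,1),std=np.sqrt(ev*12).round(1))
def biggest(m,near):
    k,l,s,c=cv2.connectedComponentsWithStats(m.astype(np.uint8)); 
    i=min(range(1,k),key=lambda i:np.hypot(*(c[i]-near))+(1e3 if s[i,4]<60 else 0)); return l==i
def hsv(im): return cv2.cvtColor(im,cv2.COLOR_BGR2HSV).astype(int)
def yellow(im):
    h=hsv(im); return (h[...,0]>=18)&(h[...,0]<=30)&(h[...,1]>90)&(h[...,2]>100)
def steel(im):
    h=hsv(im); return (h[...,1]<45)&(h[...,2]>130)
def edge(n,im):
    m=steel(im); m=biggest(m,(240,265))  # lower part of the top
    pts=[]
    for r in range(250,280):
        x=np.flatnonzero(m[r,200:330]); pts.append((200+x.max()+.5,r))
    P=px2w(n,pts,80.)[:,:2]; vx,vy,x0,y0=cv2.fitLine(P.astype(np.float32),cv2.DIST_HUBER,0,.01,.01).ravel()
    return np.array([x0,y0]),np.array([vx,vy])
E
python3 - <<'E'
from h import *
n='top'; im,d=eyes.get_image(n); h=hsv(im)
print(h[231,268],h[240,439],h[235,205],h[235,223],h[260,230])
for near,z in(((268,231),106.),((439,240),8.)): print(rect(n,biggest(yellow(im),near),z))
sil=(h[...,1]<45)&(h[...,2]>110); print('silver',rect(n,biggest(sil,(439,279)),8.))
print('edge',edge(n,im))
pin=(h[...,0]<18)&(h[...,1]>90)&(h[...,2]>70); m=pin.copy(); m[:, :170]=0;m[:,310:]=0;m[:210]=0;m[255:]=0
m|=yellow(im)&(np.arange(640)[None]<310)&(np.arange(640)[None]>170)&(np.arange(480)[:,None]>210)&(np.arange(480)[:,None]<255)
print('pin',rect(n,cv2.morphologyEx(m.astype(np.uint8),cv2.MORPH_CLOSE,np.ones((3,3)))>0,98.))
g=steel(im); pts=[]
for r in range(225,246):
    w=np.maximum(0,110.-h[r,217:229,1]); pts.append((np.sum(w*np.arange(217,229))/w.sum(),r))
print('line px',pts[0],pts[-1]); L=px2w(n,pts,98.);print(L[[0,-1]].round(1),L.mean(0))
for q in((290.0,194.),(300.4,283.)): print(px2w(n,[q],80.))
# depth check
for q in((268,231),(205,235),(240,265),(439,240),(420,260)): print(q,d[q[1],q[0]], c2w(n,[*(d[q[1],q[0]]*cv2.undistortPoints(np.array([[q]],float),*cam(n)[:2]).ravel()),d[q[1],q[0]]]).round(1))
E
```

```text
[ 22 133 232] [ 21 132 217] [ 15 134 196] [ 20  23 231] [ 35   7 208]
{'mean': array([561.5,  47.4]), 'rectc': array([561.4,  47.2]), 'wh': array([70. , 35.1]), 'pca': 88.3, 'std': array([37. , 70.6])}
{'mean': array([ 547.9, -341.4]), 'rectc': array([ 548.3, -341.6]), 'wh': array([39.1, 70.8]), 'pca': 179.2, 'std': array([38.9, 71. ])}
silver {'mean': array([ 457.5, -339.2]), 'rectc': array([ 457.6, -339.2]), 'wh': array([71.6, 36.9]), 'pca': 7.3, 'std': array([37.2, 71.7])}
edge (array([489.68124 , -14.860475], dtype=float32), array([0.99361885, 0.1127901 ], dtype=float32))
pin {'mean': array([557.1, 120.3]), 'rectc': array([557.9, 116.6]), 'wh': array([ 59.6, 261.2]), 'pca': 91.5, 'std': array([ 57.4, 255.4])}
line px (np.float64(222.527950310559), 225) (np.float64(222.8181818181818), 245)
[[577.2 147.9  98. ]
 [533.  147.   98. ]] [555.07627822 147.48948567  98.        ]
[[6.47525266e+02 2.56556572e-01 8.00000000e+01]]
[[449.13404444 -21.20311923  80.        ]]
(268, 231) 1301.5226 [561.1  46.9 107.6]
(205, 235) 1308.1367 [555.3 186.2 100.2]
(240, 265) 1322.5646 [490.4 111.9  77.9]
(439, 240) 1398.472 [ 548.3 -343.2    8.7]
(420, 260) 1400.2937 [ 502.7 -298.     1.3]
```

Call:
move_arm(steps=[[0,0,-2.4,0.0291,0.0255,-0.011,0.05],[0,0,-2.4,0.0291,0.0255,-0.011,0.05],[0,0,-2.4,0.0291,0.0255,-0.011,0.05],[0,0,-2.4,0.0291,0.0255,-0.011,0.05],[0,0,-2.4,0.0291,0.0255,-0.011,0.05]])

```text
clock: 1.85
eef_pos: [403.2, -468.7, 176.0]
tool_rot: [3.141, -0.0, 0.194]
force: [0.5, -1.0, 0.2]
width: 50.1
gripper_force: 0.0
```

Call:
move_arm(steps=[[0,0,-2.4,0.0291,0.0255,-0.011,0.05],[0,0,-2.4,0.0291,0.0255,-0.011,0.05],[0,0,-2.4,0.0291,0.0255,-0.011,0.05],[0,0,-2.4,0.0291,0.0255,-0.011,0.05],[0,0,-2.4,0.0291,0.0255,-0.011,0.05]])

```text
clock: 2.35
eef_pos: [548.9, -341.1, 121.0]
tool_rot: [3.141, -0.0, -0.015]
force: [0.3, -0.1, 1.0]
width: 50.3
gripper_force: 0.0
```

Call:
move_arm(steps=[[0,0,0,0,0,-0.035,0.048],[0,0,0,0,0,-0.035,0.048],[0,0,0,0,0,-0.025,0.048],[0,0,0,0,0,-0.017,0.048],[0,0,0,0,0,0,0.048]])

```text
clock: 2.85
eef_pos: [546.1, -341.3, 7.0]
tool_rot: [-3.139, 0.004, -0.013]
force: [-0.8, -0.2, 0.6]
width: 47.8
gripper_force: 0.0
```

Call:
move_arm(steps=[[0,0,0,0,0,-0.003,0.048],[0,0,0,0,0,-0.002,0.048],[0,0,0,0,0,-0.001,0.048],[0,0,0,0,0,0,0.048],[0,0,0,0,0,0,0.048]])

```text
clock: 3.35
eef_pos: [548.0, -342.4, 3.9]
tool_rot: [3.141, -0.001, -0.013]
force: [0.3, -0.5, -0.1]
width: 48.1
gripper_force: 0.0
```

Call:
move_arm(steps=[[0,0,0,0,0,-0.001,0.048],[0,0,0,0,0,-0.001,0.048],[0,0,0,0,0,-0.001,0.048],[0,0,0,0,0,0,0.048],[0,0,0,0,0,0,0.048]])

```text
clock: 3.85
eef_pos: [547.6, -342.2, 0.2]
tool_rot: [-3.142, 0.0, -0.013]
force: [-0.3, 0.0, 0.1]
width: 48.3
gripper_force: 0.0
```

Call:
move_arm(steps=[[0,0,0,0,0,0,0.0],[0,0,0,0,0,0,0.0],[0,0,0,0,0,0,0.0],[0,0,0,0,0,0,0.0],[0,0,0,0,0,0,0.0]])

```text
clock: 4.35
eef_pos: [547.8, -342.3, 0.7]
tool_rot: [3.141, -0.0, -0.013]
force: [-1.0, 0.4, 5.6]
width: 33.7
gripper_force: 60.4
```

Call:
move_arm(steps=[[0,0,0,0,0,0.01,0.0],[0,0,0,0,0,0.03,0.0],[0,0,0,0,0,0.04,0.0],[0,0,0,0,0,0.04,0.0],[0,0,0,0,0,0.04,0.0]])

```text
clock: 4.85
eef_pos: [547.0, -341.9, 161.6]
tool_rot: [-3.141, 0.001, -0.013]
force: [1.2, -0.7, -0.7]
width: 33.9
gripper_force: 60.1
```

Call:
move_arm(steps=[[0,0,3,0.001,0.02,0,0.0],[0,0,5,0.001,0.025,0,0.0],[0,0,6,0.001,0.025,0,0.0],[0,0,6,0.001,0.025,0,0.0],[0,0,6,0.001,0.025,0,0.0]])

```text
clock: 5.35
eef_pos: [551.8, -220.1, 159.5]
tool_rot: [-3.14, 0.001, 0.446]
force: [0.5, -0.2, -1.6]
width: 33.9
gripper_force: 60.1
```

Call:
move_arm(steps=[[0,0,6,0.001,0.025,0,0.0],[0,0,6,0.001,0.025,0,0.0],[0,0,6,0.001,0.025,0,0.0],[0,0,6,0.001,0.025,0,0.0],[0,0,6,0.001,0.025,0,0.0]])

```text
clock: 5.85
eef_pos: [556.6, -95.4, 159.6]
tool_rot: [-3.14, 0.0, 0.97]
force: [0.1, -0.1, -1.9]
width: 33.7
gripper_force: 60.1
```

Call:
move_arm(steps=[[0,0,6,0.001,0.025,0,0.0],[0,0,6,0.001,0.025,0,0.0],[0,0,6,0.001,0.025,0,0.0],[0,0,6,0.001,0.025,0,0.0],[0,0,6,0.001,0.02,0,0.0]])

```text
clock: 6.35
eef_pos: [561.4, 25.2, 159.6]
tool_rot: [-3.14, -0.001, 1.495]
force: [0.2, 0.4, -2.0]
width: 33.7
gripper_force: 60.1
```

Call:
move_arm(steps=[[0,0,1.3,0.0003,0.012,-0.005,0.0],[0,0,1.3,0.0003,0.0105,-0.01,0.0],[0,0,0,0,0,-0.014,0.0],[0,0,0,0,0,0,0.0],[0,0,0,0,0,0,0.0]])

```text
clock: 6.85
eef_pos: [562.6, 44.5, 130.5]
tool_rot: [-3.14, 0.001, 1.532]
force: [0.4, -0.8, -1.3]
width: 34.6
gripper_force: 60.1
```

```bash
python3 - <<'E'
from h import *
im,d=eyes.get_image('side'); t,_=eyes.get_image('top')
a=cv2.resize(im[200:340,210:370],(686,600),interpolation=cv2.INTER_CUBIC)
b=t[180:290,160:320]
cv2.imwrite('pics/s1.png',a);cv2.imwrite('pics/s1raw.png',im);cv2.imwrite('pics/t1.png',t)
E
```

```text
(no output)
```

View pics/s1.png

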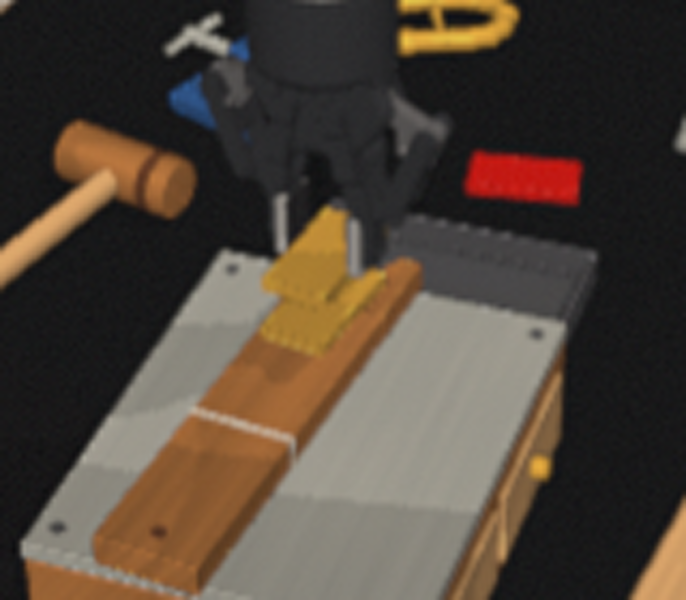

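The side view shows the brass blank held above the lower one, its tail-side end at about crop (295,290), roughly aligned. I'll overlay the predicted outlines to check the offset and the tilt.

```bash
cat >> h.py <<'E'
def box(c,yaw,l=70,w=36,h=8):
    s=np.array([[i,j,k] for k in(1,-1) for i,j in((1,1),(1,-1),(-1,-1),(-1,1))])*[l/2,w/2,h/2]
    return R.from_euler('z',yaw).apply(s)+c
def draw(im,n,B,col,x0,y0,s):
    p=((w2px(n,B)-[x0,y0]+.5)*s).astype(int)
    for k in(0,4): cv2.polylines(im,[p[k:k+4]],True,col,1)
E
python3 - <<'E'
from h import *
s=telemetry.read_state();print(s['eef_pos'],s['tool_rot'])
im=cv2.imread('pics/s1raw.png')
x0,y0,w,h=240,235,80,60;S=10
a=cv2.resize(im[y0:y0+h,x0:x0+w],None,fx=S,fy=S,interpolation=cv2.INTER_CUBIC)
e=s['eef_pos']
draw(a,'side',box([e[0],e[1],e[2]+3.3],s['tool_rot'][2]),(0,0,255),x0,y0,S)
draw(a,'side',box([562,47.7,102],np.radians(88.3)),(255,0,0),x0,y0,S)
cv2.imwrite('pics/s1o.png',a)
E
```

```text
[563.40429226  44.65068981 131.45615335] [3.14130488e+00 3.27622851e-04 1.53193636e+00]
```

View pics/s1o.png

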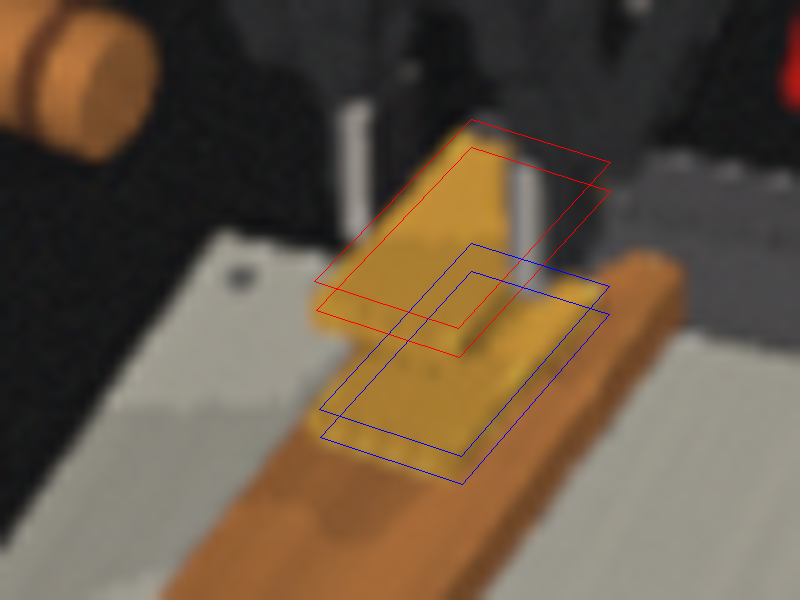

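Call:
move_arm(steps=[[0,0,0.5,-0.001,0.0024,-0.01,0.0],[0,0,0,0,0,-0.008,0.0],[0,0,0,0,0,-0.003,0.0],[0,0,0,0,0,-0.002,0.0],[0,0,0,0,0,-0.001,0.0]])

```text
clock: 7.45
eef_pos: [562.2, 47.7, 107.0]
tool_rot: [-3.141, -0.0, 1.542]
force: [1.4, -0.3, -1.9]
width: 34.0
gripper_force: 60.1
```

Call:
move_arm(steps=[[0,0,0,0,0,-0.0005,0.0],[0,0,0,0,0,-0.0005,0.0],[0,0,0,0,0,0,0.0],[0,0,0,0,0,0,0.0],[0,0,0,0,0,0,0.0]])

```text
clock: 7.95
eef_pos: [562.4, 47.7, 106.7]
tool_rot: [3.141, -0.0, 1.542]
force: [-1.4, -0.4, 4.7]
width: 34.0
gripper_force: 60.6
```

Call:
move_arm(steps=[[0,0,0,0,0,0,0.044],[0,0,0,0,0,0,0.048],[0,0,0,0,0,0,0.05],[0,0,0,0,0,0,0.05],[0,0,0,0,0,0.005,0.05]])

```text
clock: 8.45
eef_pos: [561.7, 47.6, 110.9]
tool_rot: [-3.14, 0.0, 1.542]
force: [0.3, -0.4, 0.2]
width: 49.9
gripper_force: 0.0
```

Call:
move_arm(steps=[[0,0,0,0,0,0.02,0.05],[0,0,0,0,0,0.03,0.06],[0,0,0,0,0,0.04,0.08],[0,0,0,0,0.045,0,0.08],[0,0,0,0,0.045,0,0.08]])

```text
clock: 8.95
eef_pos: [563.7, 137.1, 203.4]
tool_rot: [3.138, -0.0, 1.537]
force: [0.3, -0.3, -0.5]
width: 79.9
gripper_force: 0.0
```

Call:
move_arm(steps=[[0,0,0,0,0.035,0,0.08],[0,0,0,0,0.035,0,0.08],[0,0,0,0,0,0,0.08],[0,0,0,0,0,0,0.08],[0,0,0,0,0,0,0.08]])

```text
clock: 9.45
eef_pos: [562.4, 206.1, 201.3]
tool_rot: [-3.142, 0.001, 1.54]
force: [-0.3, 0.8, 0.7]
width: 80.2
gripper_force: 0.0
```

```bash
python3 - <<'E'
from h import *
s=telemetry.read_state();print(s['eef_pos'],s['tool_rot'])
n='top'; im,d=eyes.get_image(n); sd,_=eyes.get_image('side'); cv2.imwrite('pics/s2raw.png',sd)
print(rect(n,biggest(yellow(im),(268,231)),114.)); 
try: print('edge',edge(n,im))
except Exception as x: print(x)
x0,y0,w,h=240,235,80,60;S=10
a=cv2.resize(sd[y0:y0+h,x0:x0+w],(400,300),interpolation=cv2.INTER_CUBIC)
b=cv2.resize(im[180:290,160:320],(400,275),interpolation=cv2.INTER_CUBIC)
cv2.imwrite('pics/c2.png',np.vstack([a,b]))
E
```

```text
[562.38695188 206.07178582 201.33544395] [-3.14155872e+00  1.31839820e-03  1.54043355e+00]
{'mean': array([560.4,  49.2]), 'rectc': array([560.3,  48.7]), 'wh': array([73.8, 34.8]), 'pca': 89.6, 'std': array([36.9, 74.4])}
edge (array([484.3502  , -15.825113], dtype=float32), array([0.9923848, 0.1231766], dtype=float32))
```

View pics/c2.png

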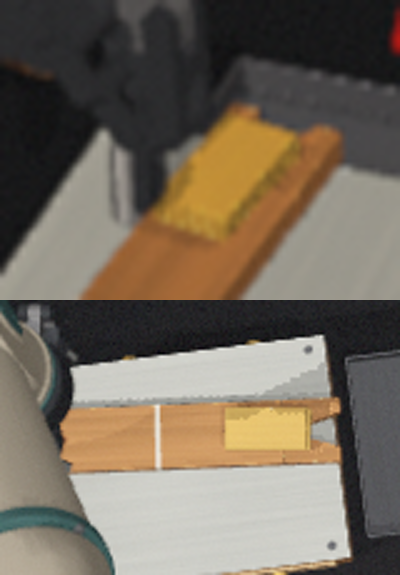

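```bash
python3 - <<'E'
from h import *
n='top'; im,d=eyes.get_image(n); t0=cv2.imread('pics/top0.png')
for nm,I in(('old',t0),('new',im)):
    h=hsv(I); p=I[226:237].astype(float).mean(0)
    print(nm); print('L',[(x,*p[x].round().astype(int)) for x in range(247,256)]); print('R',[(x,*p[x].round().astype(int)) for x in range(279,290)])
    q=I[:,256:276].astype(float).mean(1); print('T',[(y,*q[y].round().astype(int)) for y in range(219,227)]); print('B',[(y,*q[y].round().astype(int)) for y in range(235,244)])
print('px per mm z106', w2px(n,[[561,47,106],[561,57,106]]), [w2px(n,[[562,47.7-35,z],[562,47.7+35,z],[562-18,47.7,z],[562+18,47.7,z]]).round(1).tolist() for z in(98,106,114)])
E
```

```text
old
L [(247, np.int64(98), np.int64(151), np.int64(203)), (248, np.int64(97), np.int64(150), np.int64(202)), (249, np.int64(98), np.int64(151), np.int64(203)), (250, np.int64(98), np.int64(152), np.int64(204)), (251, np.int64(90), np.int64(142), np.int64(192)), (252, np.int64(106), np.int64(184), np.int64(222)), (253, np.int64(112), np.int64(195), np.int64(230)), (254, np.int64(111), np.int64(195), np.int64(230)), (255, np.int64(112), np.int64(195), np.int64(230))]
R [(279, np.int64(114), np.int64(198), np.int64(233)), (280, np.int64(113), np.int64(197), np.int64(233)), (281, np.int64(113), np.int64(198), np.int64(233)), (282, np.int64(115), np.int64(198), np.int64(234)), (283, np.int64(116), np.int64(200), np.int64(234)), (284, np.int64(94), np.int64(136), np.int64(163)), (285, np.int64(122), np.int64(144), np.int64(163)), (286, np.int64(123), np.int64(142), np.int64(160)), (287, np.int64(128), np.int64(145), np.int64(159)), (288, np.int64(137), np.int64(151), np.int64(161)), (289, np.int64(139), np.int64(154), np.int64(164))]
T [(219, np.int64(146), np.int64(152), np.int64(153)), (
[... 2325 characters left out ...]
np.int64(232)), (236, np.int64(113), np.int64(195), np.int64(231)), (237, np.int64(111), np.int64(193), np.int64(228)), (238, np.int64(112), np.int64(195), np.int64(231)), (239, np.int64(103), np.int64(182), np.int64(218)), (240, np.int64(93), np.int64(148), np.int64(196)), (241, np.int64(99), np.int64(153), np.int64(205)), (242, np.int64(97), np.int64(149), np.int64(200)), (243, np.int64(98), np.int64(150), np.int64(202))]
px per mm z106 [[268.03610819 231.1656924 ]
 [263.44058567 231.230066  ]] [[[284.1, 231.0], [252.1, 231.4], [268.1, 239.4], [268.0, 223.1]], [[283.8, 230.5], [251.6, 230.9], [267.7, 238.9], [267.7, 222.5]], [[283.6, 230.0], [251.2, 230.4], [267.4, 238.5], [267.4, 222.0]]]
```

```bash
python3 - <<'E'
from h import *
im=cv2.imread('pics/s2raw.png'); i0=cv2.imread('pics/side0.png')
x0,y0,w,h=260,245,50,38;S=15
out=[]
for I,z in((i0,102),(im,110)):
    a=cv2.resize(I[y0:y0+h,x0:x0+w],(400,304),interpolation=cv2.INTER_CUBIC)
    draw(a,'side',box([562,47.7,102],np.radians(88.3)),(255,0,0),x0,y0,8)
    if z==110: draw(a,'side',box([561,51,110],np.radians(89)),(0,0,255),x0,y0,8);draw(a,'side',box([562,47.7,110],np.radians(88.3)),(0,255,0),x0,y0,8)
    out.append(a)
cv2.imwrite('pics/c3.png',np.hstack(out))
E
```

```text
(no output)
```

View pics/c3.png

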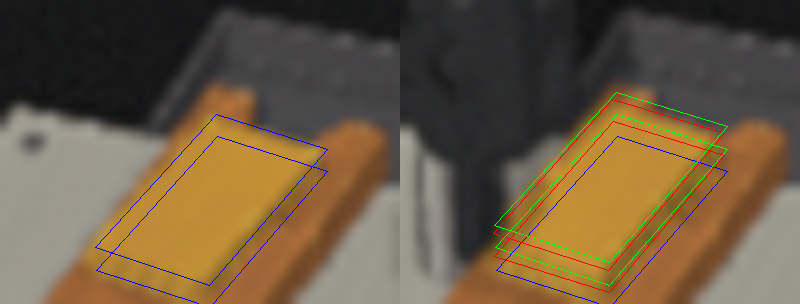

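The side view confirms what the top view measured: the upper blank sits about 3.5 mm too far to +y and 1.4 mm too far to -x. I'll regrip it and nudge it into place.

Call:
move_arm(steps=[[0,0,0,0,-0.03,0,0.05],[0,0,0,0,-0.045,0,0.05],[0,0,0,0,-0.045,0,0.05],[0,0,0,0,-0.03,0,0.05],[0,0,0,0,-0.01,0,0.05]])

```text
clock: 10.1
eef_pos: [562.1, 41.7, 201.3]
tool_rot: [-3.141, 0.003, 1.534]
force: [-0.5, 0.2, 0.1]
width: 50.2
gripper_force: 0.0
```

Call:
move_arm(steps=[[0,0,0,0,0,-0.03,0.05],[0,0,0,0,0,-0.03,0.05],[0,0,0,0,0,-0.02,0.05],[0,0,0,0,0,-0.01,0.05],[0,0,0,0,0,-0.0045,0.05]])

```text
clock: 10.6
eef_pos: [561.9, 48.2, 106.1]
tool_rot: [-3.14, -0.0, 1.542]
force: [-0.4, -0.3, 0.5]
width: 50.0
gripper_force: 0.0
```

Call:
move_arm(steps=[[0,0,0,0,0,0,0.05],[0,0,0,0,0,0,0.05],[0,0,0,0,0,0,0.044],[0,0,0,0,0,0,0.04],[0,0,0,0,0,0,0.037]])

```text
clock: 11.1
eef_pos: [562.5, 47.7, 107.3]
tool_rot: [3.141, -0.0, 1.542]
force: [-0.3, 0.2, 1.1]
width: 36.7
gripper_force: 0.0
```

Call:
move_arm(steps=[[0,0,0,0,0,0,0.033],[0,0,0,0,0,0,0.03],[0,0,0,0,0,0,0.0],[0,0,0,0,0,0,0.0],[0,0,0,0,0,0,0.0]])

```text
clock: 11.6
eef_pos: [562.4, 47.7, 107.7]
tool_rot: [3.141, 0.0, 1.542]
force: [-1.0, -0.3, 5.8]
width: 33.6
gripper_force: 59.1
```

Call:
move_arm(steps=[[0,0,0,0,0,0.003,0.0],[0,0,0,0.0013,-0.0035,0,0.0],[0,0,0,0,0,0,0.0],[0,0,0,0,0,-0.0015,0.0],[0,0,0,0,0,-0.001,0.0]])

```text
clock: 12.1
eef_pos: [563.5, 44.0, 107.7]
tool_rot: [-3.141, 0.0, 1.542]
force: [-4.1, -0.7, 11.8]
width: 33.7
gripper_force: 61.3
```

Call:
move_arm(steps=[[0,0,0,0,0,-0.0005,0.0],[0,0,0,0,0,0,0.0],[0,0,0,0,0,0,0.0],[0,0,0,0,0,0,0.036],[0,0,0,0,0,0,0.038]])

```text
clock: 12.6
eef_pos: [563.7, 44.3, 106.8]
tool_rot: [3.141, -0.0, 1.542]
force: [-0.5, -0.4, -0.7]
width: 38.1
gripper_force: 0.0
```

Call:
move_arm(steps=[[0,0,0,0,0,0,0.042],[0,0,0,0,0,0,0.046],[0,0,0,0,0,0,0.05],[0,0,0,0,0,0,0.05],[0,0,0,0,0,0.01,0.05]])

```text
clock: 13.1
eef_pos: [562.5, 44.1, 116.0]
tool_rot: [-3.139, 0.0, 1.542]
force: [0.8, -1.2, -0.0]
width: 50.0
gripper_force: 0.0
```

Call:
move_arm(steps=[[0,0,0,0,0,0.02,0.05],[0,0,0,0,0,0.03,0.06],[0,0,0,0,0,0.04,0.08],[0,0,0,0,0.04,0,0.08],[0,0,0,0,0.045,0,0.08]])

```text
clock: 13.6
eef_pos: [565.1, 127.9, 209.3]
tool_rot: [3.137, 0.0, 1.537]
force: [1.0, 0.7, 0.0]
width: 80.2
gripper_force: 0.0
```

Call:
move_arm(steps=[[0,0,0,0,0.045,0,0.08],[0,0,0,0,0.03,0,0.08],[0,0,0,0,0,0,0.08],[0,0,0,0,0,0,0.08],[0,0,0,0,0,0,0.08]])

```text
clock: 14.1
eef_pos: [563.8, 202.4, 207.0]
tool_rot: [3.141, 0.001, 1.54]
force: [0.2, -0.4, -0.3]
width: 79.9
gripper_force: 0.0
```

```bash
python3 - <<'E'
from h import *
n='top'; im,d=eyes.get_image(n); cv2.imwrite('pics/t3.png',im); sd,_=eyes.get_image('side'); cv2.imwrite('pics/s3raw.png',sd)
print(rect(n,biggest(yellow(im),(268,231)),114.),edge(n,im))
for I in(cv2.imread('pics/top0.png'),im):
    p=I[226:237,:,1].astype(float).mean(0).round().astype(int); q=I[:,256:276,1].astype(float).mean(1).round().astype(int)
    print('L247',p[247:256],'R279',p[279:290],'T219',q[219:227],'B235',q[235:244])
    g=I[...,1].astype(int)
    print([int(np.argmax(g[r,215:231])) for r in range(226,245,3)])
E
```

```text
{'mean': array([560.5,  47.5]), 'rectc': array([560.3,  47.5]), 'wh': array([71.4, 34.8]), 'pca': 89.7, 'std': array([36.6, 71.3])} (array([484.3502  , -15.825113], dtype=float32), array([0.9923848, 0.1231766], dtype=float32))
L247 [151 150 151 152 142 184 195 195 195] R279 [198 197 198 198 200 136 144 142 145 151 154] T219 [152 142 132 112 196 195 192 195] B235 [196 195 196 197 163 154 153 149 151]
[8, 8, 8, 8, 8, 8, 8]
L247 [152 151 151 142 158 191 198 197 197] R279 [195 196 196 196 208 136 142 143 146 151 151] T219 [151 125 106 119 183 182 189 196] B235 [196 193 195 196 138 154 154 149 150]
[8, 8, 8, 8, 8, 8, 8]
```

Call:
move_arm(steps=[[0,0,1.5,-0.0045,0.0015,-0.02,0.08],[0,0,1.5,-0.004,0.0018,-0.03,0.08],[0,0,0,0,0,-0.03,0.08],[0,0,0,0,0,-0.025,0.075],[0,0,0,0,0,-0.01,0.072]])

```text
clock: 14.7
eef_pos: [553.9, 205.4, 89.6]
tool_rot: [-3.138, 0.002, 1.593]
force: [-0.5, -0.2, -0.3]
width: 72.1
gripper_force: 0.0
```

Call:
move_arm(steps=[[0,0,0,0,0,-0.006,0.07],[0,0,0,0,0,-0.003,0.07],[0,0,0,0,0,-0.002,0.07],[0,0,0,0,0,-0.001,0.07],[0,0,0,0,0,0,0.07]])

```text
clock: 15.2
eef_pos: [555.4, 207.6, 80.4]
tool_rot: [3.141, -0.0, 1.594]
force: [-0.4, -0.5, -1.0]
width: 69.9
gripper_force: 0.0
```

```bash
python3 - <<'E'
from h import *
s=telemetry.read_state();print(s['eef_pos'],s['tool_rot'],s['force'])
im,_=eyes.get_image('side'); cv2.imwrite('pics/s4raw.png',im)
cv2.imwrite('pics/c4.png',cv2.resize(im[240:350,200:340],(764,600),interpolation=cv2.INTER_CUBIC))
E
```

```text
[555.41309882 207.62371402  80.42963121] [ 3.14052794e+00 -3.85728685e-04  1.59435511e+00] [-0.43987136 -0.49892213 -1.04445356]
```

View pics/c4.png

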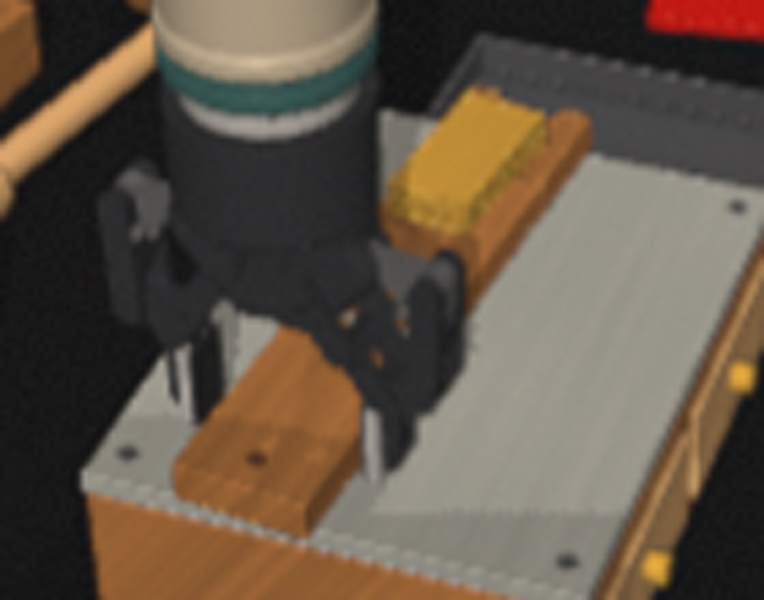

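The side view shows the fingers straddling the tail, at about crop (290,400), with the stack neat at about (470,165). Closing.

Call:
move_arm(steps=[[0,0,0,0,0,-0.001,0.065],[0,0,0,0,0,0,0.06],[0,0,0,0,0,0,0.057],[0,0,0,0,0,0,0.054],[0,0,0,0,0,0,0.05]])

```text
clock: 15.75
eef_pos: [556.1, 207.7, 79.7]
tool_rot: [3.139, -0.001, 1.595]
force: [0.8, 0.4, 5.7]
width: 54.8
gripper_force: 62.7
```

Call:
move_arm(steps=[[0,0,0,0,0,0,0.045],[0,0,0,0,0,0,0.03],[0,0,0,0,0,0,0.0],[0,0,0,0,0,0,0.0],[0,0,0,0,0,0,0.0]])

```text
clock: 16.25
eef_pos: [556.1, 207.7, 79.8]
tool_rot: [3.139, -0.001, 1.595]
force: [1.7, -1.5, 5.4]
width: 54.4
gripper_force: 62.7
```

```bash
cat >> h.py <<'E'
def line(n,im,guess):
    "white line: world endpoints/mean at z=98, found as low-saturation ridge around guess px column"
    h=hsv(im); pts=[]
    for r in range(guess[1]-8,guess[1]+9):
        a=guess[0]-8; w=np.maximum(0,100.-h[r,a:a+17,1])*(h[r,a:a+17,2]>140)
        if w.sum()>60: pts.append((np.sum(w*np.arange(a,a+17))/w.sum(),r))
    return px2w(n,pts,98.)[:,:2],pts
E
python3 - <<'E'
from h import *
n='top'; im,_=eyes.get_image(n); cv2.imwrite('pics/t5.png',im)
P,pts=line(n,im,(223,235)); print(len(P),P.mean(0),np.degrees(np.arctan2(*(P[0]-P[-1])[::-1])))
# block edge from both images, gradient subpixel per row on blue-free side
t0=cv2.imread('pics/top0.png'); E=[]
for r in list(range(198,214))+list(range(250,280)):
    c=290.0+(r-194)*10.4/89; a=int(c)-6; g=t0[r,a:a+13].astype(float).mean(1)
    hi,lo=np.median(g[:4]),g[7:].min(); k=np.flatnonzero(g<(hi+lo)/2); k=k[k>2][0]; f=(g[k-1]-(hi+lo)/2)/(g[k-1]-g[k]); E.append((a+k-1+f,r))
W=px2w(n,E,80.)[:,:2]; vx,vy,x0,y0=cv2.fitLine(W.astype(np.float32),cv2.DIST_HUBER,0,.01,.01).ravel()
res=(W-[x0,y0])@[-vy,vx]; print('edge',x0,y0,np.degrees(np.arctan2(vy,vx)),res.std(),res.round(1)[::3])
o=np.array([vy,-vx])*np.sign(vx); print('out',o,'dist',(P.mean(0)-[x0,y0])@o)
E
```

```text
17 [555.07151183 147.57087196] 1.2124512433225652
edge 530.92487 -11.024502 6.440514 0.29605956923045096 [-0.2  0.1  0.  -0.4  0.1 -0.4  0.6 -0.4  0.2  0.1 -0.4  0.3  0.  -0.2
  0.4 -0.3]
out [ 0.11217161 -0.9936888 ] dist -154.8858820404784
```

Call:
move_arm(steps=[[0,0,0.2,0.0002,-0.002,0,0.0],[0,0,0.26,0.0005,-0.004,0,0.0],[0,0,0.26,0.00067,-0.006,0,0.0],[0,0,0.26,0.00067,-0.006,0,0.0],[0,0,0.26,0.00067,-0.006,0,0.0]])

```text
clock: 16.8
eef_pos: [557.8, 187.6, 79.7]
tool_rot: [3.14, -0.005, 1.619]
force: [-1.3, 7.5, 6.1]
width: 54.9
gripper_force: 62.6
```

Call:
move_arm(steps=[[0,0,0.26,0.00067,-0.006,0,0.0],[0,0,0.26,0.00067,-0.006,0,0.0],[0,0,0.26,0.00067,-0.006,0,0.0],[0,0,0.26,0.00067,-0.006,0,0.0],[0,0,0.26,0.00067,-0.006,0,0.0]])

```text
clock: 17.3
eef_pos: [561.1, 157.6, 79.7]
tool_rot: [3.14, -0.005, 1.641]
force: [-0.5, 7.2, 5.8]
width: 54.4
gripper_force: 62.7
```

Call:
move_arm(steps=[[0,0,0.26,0.00067,-0.006,0,0.0],[0,0,0.26,0.00067,-0.006,0,0.0],[0,0,0.26,0.00067,-0.006,0,0.0],[0,0,0.26,0.00067,-0.006,0,0.0],[0,0,0.26,0.00067,-0.006,0,0.0]])

```text
clock: 17.8
eef_pos: [564.5, 127.7, 79.7]
tool_rot: [3.14, -0.005, 1.664]
force: [-1.0, 8.0, 7.0]
width: 54.5
gripper_force: 62.7
```

Call:
move_arm(steps=[[0,0,0.26,0.00067,-0.006,0,0.0],[0,0,0.26,0.00067,-0.006,0,0.0],[0,0,0.26,0.00067,-0.006,0,0.0],[0,0,0.26,0.00067,-0.006,0,0.0],[0,0,0.26,0.00067,-0.006,0,0.0]])

```text
clock: 18.3
eef_pos: [567.9, 97.8, 79.7]
tool_rot: [3.139, -0.005, 1.687]
force: [-1.3, 8.4, 6.6]
width: 54.9
gripper_force: 62.8
```

Call:
move_arm(steps=[[0,0,0,0.00067,-0.006,0,0.0],[0,0,0,0.00067,-0.006,0,0.0],[0,0,0,0.0005,-0.004,0,0.0],[0,0,0,0.0003,-0.003,0,0.0],[0,0,0,0.0001,-0.001,0,0.0]])

```text
clock: 18.8
eef_pos: [570.4, 77.5, 79.7]
tool_rot: [3.139, -0.005, 1.686]
force: [-1.3, 7.6, 7.3]
width: 54.4
gripper_force: 62.8
```

```bash
python3 - <<'E'
from h import *
n='top'; im,_=eyes.get_image(n); cv2.imwrite('pics/t6.png',im); sd,_=eyes.get_image('side'); cv2.imwrite('pics/s6raw.png',sd)
s=telemetry.read_state();print(s['clock'],s['eef_pos'],s['tool_rot'],s['force'])
e=s['eef_pos']; y=s['tool_rot'][2]; g=np.array([e[0]+60*np.cos(y-np.pi),e[1]-60*np.sin(y),98]); print('guess',g,w2px(n,g))
a=cv2.resize(im[180:290,200:360],(560,385),interpolation=cv2.INTER_CUBIC)
cv2.imwrite('pics/c6.png',a)
E
```

```text
18.9 [570.35175858  77.40379049  79.74842622] [ 3.13928989 -0.00458693  1.68641569] [-1.02196746  7.48017468  7.78318329]
guess [577.27347505  17.80437907  98.        ] [[281.69552176 224.09294737]]
```

View pics/c6.png

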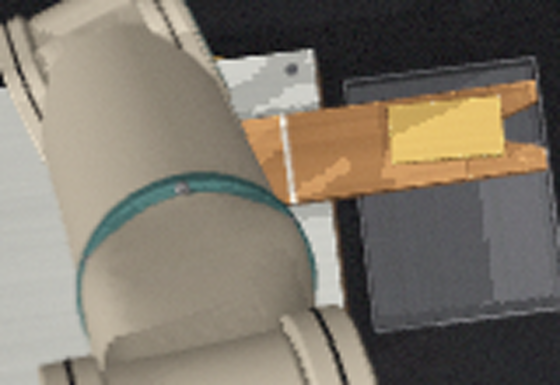

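The top view shows the line at about crop (289,158), parallel to the edge at about x=325, with the stack intact. Next I'll measure the remaining distance.

```bash
cat >> h.py <<'E'
E0=np.array([530.92,-11.02]); EA=6.44
def report(n,im,guess,bl):
    P,pts=line(n,im,guess); a=np.radians(EA); o=np.array([np.sin(a),-np.cos(a)])
    print(len(P),'line',P.mean(0).round(1),'ang',np.degrees(np.arctan2(*(P[0]-P[-1])[::-1])).round(2),'dist',((P-E0)@o).mean().round(2))
    print('stack',rect(n,biggest(yellow(im),bl),114.))
E
python3 - <<'E'
from h import *
report('top',cv2.imread('pics/t6.png'),(282,225),(327,217))
im=cv2.imread('pics/t6.png'); h=hsv(im)
print(h[225,274:292,1],h[225,274:292,2])
E
```

```text
17 line [575.3  17.7] ang 7.01 dist -23.59
stack {'mean': array([589.4, -81.3]), 'rectc': array([589.3, -81. ]), 'wh': array([37.9, 70.4]), 'pca': 94.4, 'std': array([37.4, 70.3])}
[132 133 140 141 139 143 142  63  34 104 135 143 137 139 135 133 140 139] [189 193 169 164 165 164 165 190 205 174 168 166 169 169 170 171 169 171]
```

Call:
move_arm(steps=[[0,0,0,0.0003,-0.003,0,0.0],[0,0,-0.1,0.0007,-0.006,0,0.0],[0,0,-0.1,0.0007,-0.006,0,0.0],[0,0,-0.1,0.0005,-0.005,0,0.0],[0,0,-0.1,0.0002,-0.002,0,0.0]])

```text
clock: 19.4
eef_pos: [573.1, 55.6, 79.9]
tool_rot: [3.139, -0.005, 1.679]
force: [-0.9, 8.3, 8.1]
width: 54.4
gripper_force: 63.0
```

Call:
move_arm(steps=[[0,0,0,0.0002,-0.001,0,0.0],[0,0,0,0,0,0,0.0],[0,0,0,0,0,0,0.0],[0,0,0,0,0,0,0.0],[0,0,0,0,0,0,0.0]])

```text
clock: 19.9
eef_pos: [573.1, 55.0, 79.9]
tool_rot: [3.139, -0.005, 1.68]
force: [-0.7, 7.5, 8.4]
width: 54.5
gripper_force: 63.0
```

```bash
python3 - <<'E'
from h import *
n='top'; im,_=eyes.get_image(n); cv2.imwrite('pics/t7.png',im); sd,_=eyes.get_image('side'); cv2.imwrite('pics/s7raw.png',sd)
report(n,im,(293,224),(338,216))
s=telemetry.read_state();print(s['clock'],s['eef_pos'],s['tool_rot'],s['force'],s['gripper_force'])
for c,z in(('side',0),):
    for k in('pin_line','block_edge'):
        for nn in('side','top'):
            for r in finder.pinpoint(nn,k)[:1]: print(nn,k,r['confidence'],c2w(nn,r['location']).round(1))
a=cv2.resize(im[180:290,220:380],(480,330),interpolation=cv2.INTER_CUBIC)
b=cv2.resize(sd[220:330,230:390],(480,330),interpolation=cv2.INTER_CUBIC)
cv2.imwrite('pics/c7.png',np.hstack([a,b])[:, :800] if False else cv2.resize(np.hstack([a,b]),(800,275)))
E
```

```text
17 line [577.2  -4.8] ang 6.45 dist -0.97
stack {'mean': array([ 591.2, -104. ]), 'rectc': array([ 590.9, -103.9]), 'wh': array([38.1, 70.2]), 'pca': 93.5, 'std': array([37.6, 70.4])}
20.0 [573.14962806  54.99543617  79.96957342] [ 3.13880283 -0.00502181  1.67982266] [-1.34336999  7.80751163  8.2033713 ] 62.97111511230469
side pin_line 0.91 [581.   -4.   95.9]
top pin_line 0.9 [577.9  -6.3  93.7]
side block_edge 0.6 [555.4  -7.7  83.6]
```

View pics/c7.png

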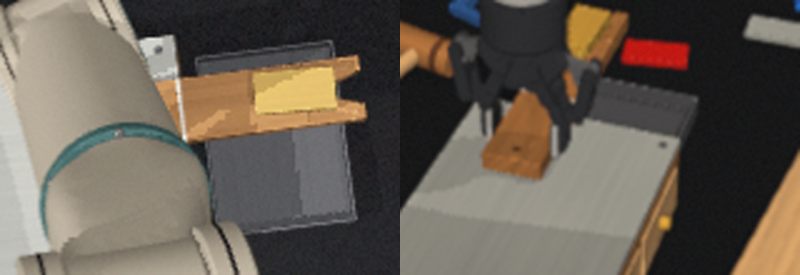

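The views show the line on the edge, about 1 mm short, with the stack square and the tail held. I'll add a last 1 mm.

Call:
move_arm(steps=[[0,0,0,0.0001,-0.001,0,0.0],[0,0,0,0,0,0,0.0],[0,0,0,0,0,0,0.0],[0,0,0,0,0,0,0.0],[0,0,0,0,0,0,0.0]])

```text
clock: 20.7
eef_pos: [573.2, 54.4, 80.0]
tool_rot: [3.139, -0.005, 1.68]
force: [-0.2, 8.1, 8.5]
width: 54.7
gripper_force: 63.0
```

```bash
python3 - <<'E'
from h import *
n='top'; im,d=eyes.get_image(n)
report(n,im,(293,224),(338,216))
s=telemetry.read_state();print(s['clock'],s['eef_pos'],s['tool_rot'],s['force'],s['gripper_force'])
# stack edges: both blanks aligned / heights by depth
K,dd,M,t=cam(n)
for w in([591,-104,114],[582,-30,98],[584.5,-52,98]):
    u=w2px(n,w)[0].round().astype(int); z=np.median(d[u[1]-2:u[1]+3,u[0]-2:u[0]+3]); print(w,c2w(n,[*(z*cv2.undistortPoints(np.array([[u]],float),K,dd).ravel()),z]).round(1))
E
```

```text
17 line [577.2  -5.5] ang 6.52 dist -0.33
stack {'mean': array([ 591.1, -104.8]), 'rectc': array([ 592.3, -104.4]), 'wh': array([39.9, 70.6]), 'pca': 94.2, 'std': array([37.6, 70.2])}
20.75 [573.19169533  54.38373199  79.95937139] [ 3.13884888 -0.00546338  1.68010116] [-1.4678312   8.01675274  7.86349851] 62.99191474914551
[591, -104, 114] [ 591.1 -105.   112.6]
[582, -30, 98] [581.4 -30.9  96.6]
[584.5, -52, 98] [585.4 -52.8  97.3]
```

The pin is level, the line is on the edge, the pack is intact and the tail is held, so I'm handing in.

```bash
python3 -c "
from cell import ctrl
print(ctrl.finish_job())"
```

```text
the job is handed in; nothing more can be done
None
```

The job is handed in, with no verdict shown: the loose brass blank is stacked on the lower one (aligned to about 1 mm by camera), the white line is about 0.3 mm short of the edge and square to it, and the gripper is still holding the tail down.

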